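# Index the flange carrier to the next station

### The job

Two jig carriers have each been left a little past the first station of their notched rails. Push the carrier that holds the round steel blade flange along its rail, to the robot's right, until it clicks into the next station (the middle notch of the three) and let go of it there. Leave the other carrier, the one with the black star knob, where it is.

Things in the scene. Friction and masses are not known exactly. Their poses are not given: they have to be found in the camera images.
- flange_carrier (a joint): Travel (m) of the aluminium carrier holding the round steel blade flange (70 mm wide, 22 high); grows to the robot's right. 0 = first station, 0.100 = next (middle) one, 0.200 = last. Its rail is fixed to the worktop. Sliding takes about 2 N. A sprung ball drops into a V notch at each station: within 10 mm it draws the carrier home by itself; about 6 N pushes it out again.
- flange_plate (a point): Centre of the upright steel push plate at the left end of the flange's carrier: 50 mm across the rail, 12 along it, 42 to 92 mm above the worktop (this point 67). Deck, 42 high, reaches 15 mm behind it; farther back nothing is over 42. Flange begins 50 mm ahead. Detent housing, 59 high, 41 mm to its robot side. Site's -y: push direction, along the rail, within 6 degrees of world -y.
- flange_station (a point): Where flange_plate comes to lie when the flange's carrier sits in the next (middle) station: level with the middle of the three bright-faced V notches (24 mm wide, 100 mm apart) in the dark bar on the robot's side of its rail; 67 mm above the worktop.
- knob_plate (a point): Centre of the like push plate on the other carrier, the one with the black star knob (46 mm wide), on its own like rail about 180 mm nearer to the robot or farther off. To be left where it is.

How it is judged:
At the end, for the whole second after the job is handed in: The flange's carrier rests in the next (middle) station, within 10 mm of it, and the star knob's carrier is within 15 mm of where it stood (horizontal distance between flange_plate and flange_station below 0.01 m and velocity of joint flange_carrier between -0.01 and 0.01 m/s and distance of knob_plate from where it was at the start of the episode below 0.015 m); the robot touches nothing.
It fails at once if the star knob's carrier is pushed along (more than 15 mm) (distance of knob_plate from where it was at the start of the episode above 0.015 m).
It also fails if it takes over 29 s, if anything falls off the work surface, if the arm or the gripper's body presses on something with over 40 N, if the wrist force passes 120 N, or if a joint passes its speed limit or range.

### The arm

A 7-joint arm with a two-finger parallel gripper is mounted at the origin on a cart in front of the work surface, level with it; the furniture and walls round the work are solid. World frame = base frame: x ahead of the robot, y to its left, z up, the work surface at z = 0. Lengths are in m, angles in rad, forces in N, time in s.
With the tool pointing down it reaches from about 0.4 to 0.9 m from the base axis. Payload 5.5 kg.
Tool frame: the origin (TCP) lies at the very end of the fingers, on their centre line; the grasp point (between the pads) lies 19 mm behind it; z points along the fingers, y is the line along which they close (so a half turn about z gives the same grasp; the last joint's range is limited). The gripper opens to 85 mm and grips with 20 to 120 N. Pads are 22 mm wide; open, the fingers measure 114 mm over their backs; the gripper's body (76 mm by 85 mm) begins 54 mm behind the grasp point. The pads swing forward as they close: fully open they stand 13 mm farther back than shut.
Start: joints at [-0.907, 0.501, -0.427, 1.55, 0.221, 1.138, -0.21], TCP at [0.254, 0.599, 0.231] pointing down, gripper open.
Joint ranges: [-2.88, 2.88], [-0.31, 2.03], [-1.54, 1.56], [0.2, 2.42], [-1.41, 4.55], [0.19, 2.02], [-2.57, 2.57]. Speed limits (rad/s): [2.57, 2.57, 3.14, 3.14, 3.14, 3.14, 3.14].

### API

Orientations are given as a unit quaternion [x, y, z, w].
In Python, from plant import bot, viewer gives the robot as it stands.
- The arm moves only by the tool step_arm, never from a script. Its argument "motion" is a list of rows, each a list of 7 numbers: the shift along the tool's x, y, z in m, then the turn, a rotation vector about the tool's x, y, z in degrees, then the opening, from -1 (shut) to 1 (fully open), so that 0 is half open. In form: [[dx, dy, dz, wx, wy, wz, fingers], ...]. A call has 1 to 5 rows; each row shifts and turns the commanded pose from where the row before left it, along the tool's axes as they then stand; what a row does not reach is not made up. A row lasts 1/8 s, in which the tool goes at most 62.5 mm and 10.7 degrees, less where a joint would pass 70% of its speed; a pose out of reach is approached as far as the arm can. A call with a gripper value outside its range is refused whole. The fingers move at their own pace and stop on an object; "force" is the grip in N (left out, the last holds). Time passes only in rows, so rows that do not move let the fingers close. It gives the time, the measured TCP pose, the force, the opening and the grip force at its end, in the units of the state.
- bot.state(): the state, without advancing time (a new reading comes with each control period).
- viewer.capture(name): name is "scene" or "side" or "wrist"; returns a dict with "pixels" (384x512x3 uint8, red, green, blue), "intrinsics" (3x3 intrinsics, pixels), "rvec" (rotation vector, rad) and "tvec" (3), from world to camera coordinates, as OpenCV has them; the wrist camera has in their place "mount" (4x4, takes a point from camera to tool coordinates, whose origin is the TCP and whose axes are the flange's). Camera axes: x right, y down, z forward; pixel columns grow to the right and rows downward; lengths in m; the calibration is good to about 2 mm. A picture is of the moment at which its call begins: read the wrist's pose just before it. There is no depth.
- bot.hand_in(): hands the job in; it is judged then, once.
The state is a dict: "clock": time; "joint_positions": joint angles; "dq": joint speeds; "effort": joint torques, N m; "tool_pos": TCP position; "ee_rot": TCP orientation; "ft_force": force on the tool from outside, world axes, zero at the start; "wrist_torque": the same for the moment, N m; "opening": finger opening in m; "grip_force": force on a finger pad.
Only numpy, scipy, OpenCV 4.12 (cv2) and the standard library are available. Lean on these libraries where they do the work, as an engineer would, in place of code of your own. Each camera call takes 0.05 s, during which the arm holds its last target. There are 200 camera calls.

## Working session

There is one attempt and no reset: what is moved stays moved. The work goes in short steps, Python scripts to look and compute and a tool call to move; the robot and the scene stay as the last step left them, time stands still between calls to the robot, and variables do not carry over. Pictures are saved under pics/ and viewed, at most 10 in all, crops included, and the job is handed in when it is done.

Besides the shell and the picture viewer there is one more tool, called after ">>>" as name(argument=value, ...) on one line, values as JSON. step_arm: Moves the arm, as the interface text tells. Its arguments: {"type":"object","properties":{"motion":{"type":"array"},"force":{"type":"number"}},"required":["motion"]}

```bash
mkdir -p pics
python3 - <<'E'
from plant import bot, viewer
import cv2,pickle
s=bot.state();print(s)
d={}
for n in("scene","side"):
    c=viewer.capture(n);d[n]=c;cv2.imwrite(f"pics/{n}0.png",cv2.resize(c["pixels"][:,:,::-1],(800,600),interpolation=cv2.INTER_CUBIC))
    print(n,c["intrinsics"],c["rvec"],c["tvec"])
pickle.dump(d,open("cal.pkl","wb"))
E
```

```text
{'clock': 0.0, 'joint_positions': array([-0.90679141,  0.5018923 , -0.42682021,  1.5514732 ,  0.22079419,
        1.13828242, -0.21027   ]), 'dq': array([-1.04234633e-03,  8.86690225e-05,  8.20783986e-04, -5.55924711e-04,
        3.41511648e-04, -1.02302401e-03, -4.28873301e-04]), 'effort': array([-1.11527709e-04, -5.69532681e+01, -5.81623212e+00, -2.80933911e+01,
        1.06154534e-02,  1.19211382e-02, -2.11629822e-05]), 'tool_pos': array([0.2533477 , 0.59782722, 0.23022438]), 'ee_rot': array([ 1.99008537e-01,  9.79997248e-01, -9.66842380e-04, -2.46035371e-04]), 'ft_force': array([0.01988794, 0.44812265, 0.33225648]), 'wrist_torque': array([-0.00062246,  0.04270065, -0.00242856]), 'grip_force': 0.0, 'opening': 0.08551582079563401}
scene [[350.04483297   0.         260.27420105]
 [  0.         350.04483297 194.59210114]
 [  0.           0.           1.        ]] [ 1.99047711 -0.62074893  0.37322416] [-0.36475318  0.27003633  0.48934216]
side [[348.40348767   0.         254.72728045]
 [  0.         348.40348767 189.74015717]
 [  0.           0.           1.        ]] [-0.01105066  2.87959449 -1.23163299] [ 0.56065864 -0.06524949  1.00494046]
```

View pics/scene0.png

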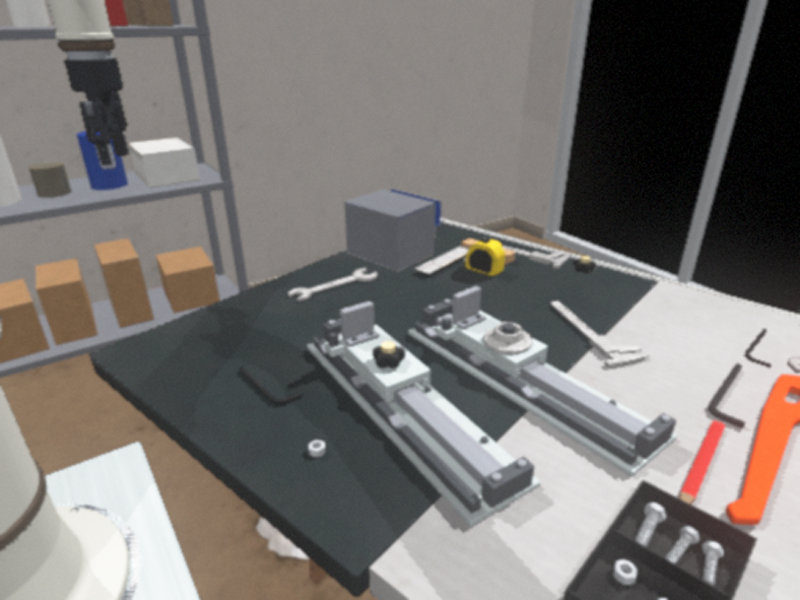

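View pics/side0.png

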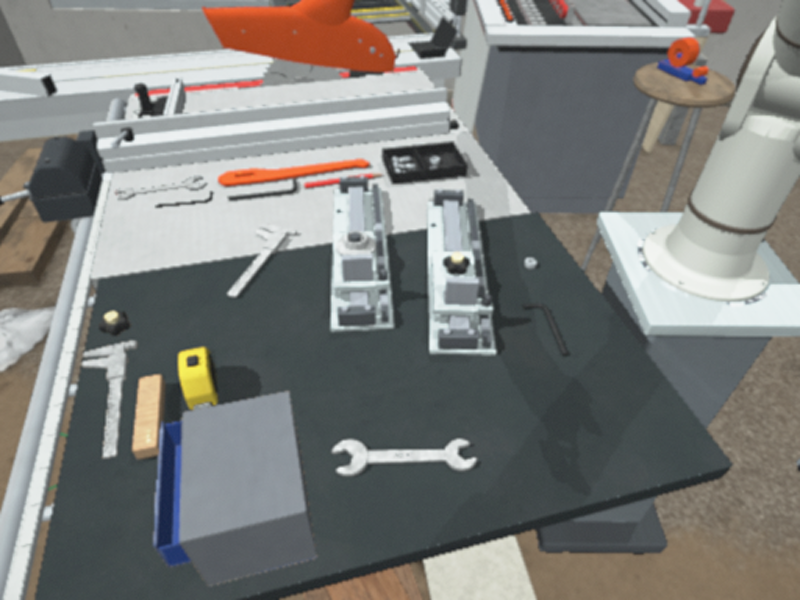

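The flange's carrier is on the farther rail: its push plate is at about (467,305) in the scene view and (357,265) in the side view. The knob's carrier is on the nearer rail. I'll zoom in on the flange's rail.

Run:
```python
import cv2,pickle,numpy as np
d=pickle.load(open("cal.pkl","rb"))
a=d["scene"]["pixels"][175:305,255:440,::-1]; b=d["side"]["pixels"][105:220,200:260,::-1]
cv2.imwrite("pics/a.png",cv2.resize(a,None,fx=4.3,fy=4.3,interpolation=cv2.INTER_CUBIC))
cv2.imwrite("pics/b.png",cv2.resize(b,None,fx=5,fy=5,interpolation=cv2.INTER_CUBIC))
```

```text
(no output)
```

View pics/a.png

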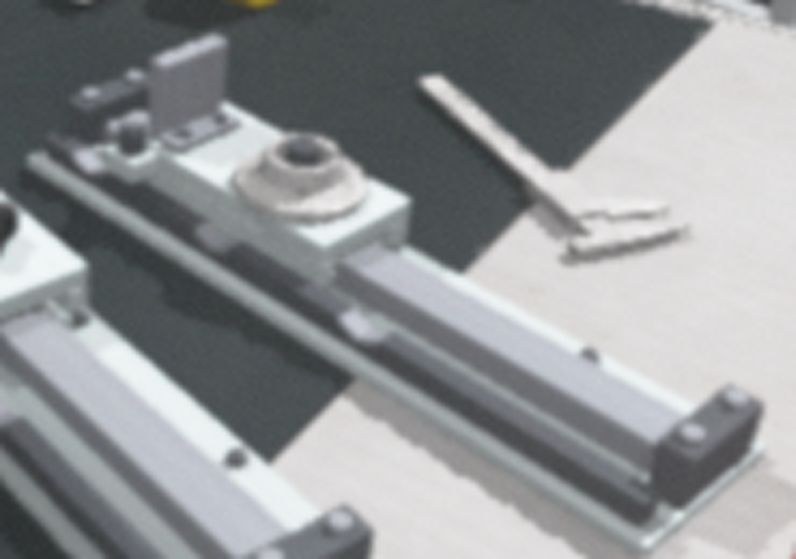

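View pics/b.png

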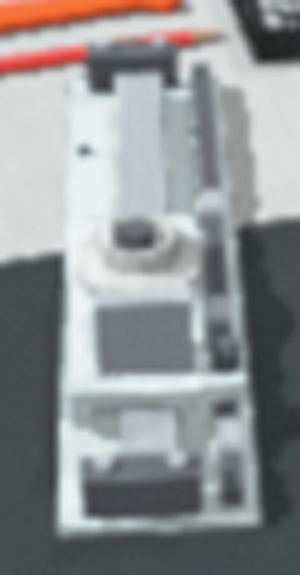

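The crops show:
- **Crop a:** the front top edge of the plate runs (150,66)–(226,38). The notches are at (92,158), (215,237) and (360,323).
- **Crop b:** the back top edge of the plate runs (97,304)–(193,304) and its bottom is at 372. The first notch is at (228,430) and the last at (209,200).

```bash
cat > h.py <<'E'
import cv2,pickle,numpy as np
from scipy.spatial.transform import Rotation as R
d=pickle.load(open("cal.pkl","rb"))
def full(n,p): return (255+p[0]/4.3,175+p[1]/4.3) if n=="scene" else (200+p[0]/5,105+p[1]/5)
def ray(n,p):
    c=d[n];r=R.from_rotvec(np.ravel(c["rvec"])).as_matrix()
    u=full(n,p);return -r.T@np.ravel(c["tvec"]), r.T@np.linalg.solve(c["intrinsics"],[u[0],u[1],1])
def onz(n,p,z):
    o,v=ray(n,p);return o+v*(z-o[2])/v[2]
def tri(p,q):
    A=[];b=[]
    for n,x in(("scene",p),("side",q)):
        o,v=ray(n,x);v=v/np.linalg.norm(v);M=np.eye(3)-np.outer(v,v);A.append(M);b.append(M@o)
    return np.linalg.lstsq(np.vstack(A),np.hstack(b),rcond=None)[0]
E
python3 - <<'E'
from h import *
np.set_printoptions(precision=4,suppress=True)
print("front top",onz("scene",(150,66),.092),onz("scene",(226,38),.092))
print("back top",onz("side",(97,304),.092),onz("side",(193,304),.092))
print("back bot",onz("side",(97,372),.042),onz("side",(193,372),.042))
n1=tri((92,158),(228,430));n3=tri((360,323),(209,200));print(n1,n3,np.linalg.norm(n1-n3))
for z in(.02,.03,.04):print(z,[onz("scene",p,z) for p in((92,158),(215,237),(360,323))])
c=R.from_quat([.199,.98,0,0]).as_matrix();print(c)
E
```

```text
front top [0.5966 0.0997 0.092 ] [0.6533 0.102  0.092 ]
back top [0.6481 0.1155 0.092 ] [0.601  0.1147 0.092 ]
back bot [0.6514 0.1098 0.042 ] [0.6023 0.109  0.042 ]
[0.5836 0.1316 0.0225] [ 0.5988 -0.0653  0.0217] 0.1975525456697804
0.02 [array([0.5858, 0.1349, 0.02  ]), array([0.5906, 0.0328, 0.02  ]), array([ 0.5995, -0.0639,  0.02  ])]
0.03 [array([0.5756, 0.1217, 0.03  ]), array([0.5803, 0.0219, 0.03  ]), array([ 0.589 , -0.0727,  0.03  ])]
0.04 [array([0.5654, 0.1086, 0.04  ]), array([0.57 , 0.011, 0.04 ]), array([ 0.5785, -0.0814,  0.04  ])]
[[-0.9208  0.39    0.    ]
 [ 0.39    0.9208  0.    ]
 [ 0.      0.     -1.    ]]
```

>>> step_arm(motion=[[0,0,0,0,0,-9,-1],[0,0,0,0,0,-9,-1],[0,0,0,0,0,-9,-1],[0,0,0,0,0,0,-1]], force=40)

```text
clock: 0.6
tool_pos: [0.2535, 0.5981, 0.2307]
ee_rot: [-0.034, 0.999, -0.0, -0.0]
ft_force: [-0.0, 1.2, 0.5]
opening: 0.0122
grip_force: 0.0
```

>>> step_arm(motion=[[-0.034,-0.045,0,0,0,0,-1],[-0.034,-0.045,0,0,0,0,-1],[-0.034,-0.045,0,0,0,0,-1],[-0.034,-0.045,0,0,0,0,-1],[-0.034,-0.045,0,0,0,0,-1]])

```text
clock: 1.23
tool_pos: [0.44, 0.3845, 0.2313]
ee_rot: [-0.033, 0.999, 0.0, 0.0]
ft_force: [0.7, -0.2, -0.1]
opening: -0.0001
grip_force: 0.0
```

>>> step_arm(motion=[[-0.034,-0.045,0,0,0,0,-1],[-0.034,-0.045,0,0,0,0,-1],[-0.034,-0.045,0,0,0,0,-1],[-0.034,-0.045,0,0,0,0,-1],[0,0,0,0,0,0,-1]])

```text
clock: 1.85
tool_pos: [0.591, 0.2091, 0.2305]
ee_rot: [-0.028, 1.0, -0.002, 0.0]
ft_force: [-1.1, -0.3, 0.6]
opening: 0.0003
grip_force: 0.0
```

>>> step_arm(motion=[[-0.027,-0.037,0.02,0,0,-1,-1],[0,0,0.04,0,0,0,-1],[0,0,0.04,0,0,0,-1],[0,0,0,0,0,0,-1]])

```text
clock: 2.35
tool_pos: [0.6134, 0.1808, 0.1277]
ee_rot: [-0.043, 0.999, -0.001, -0.004]
ft_force: [0.1, 0.1, 0.1]
opening: -0.0
grip_force: 0.0
```

Run:
```python
from plant import bot, viewer
import cv2
c=viewer.capture("scene")["pixels"][150:305,220:440,::-1];e=viewer.capture("side")["pixels"][60:215,180:330,::-1]
f=lambda i:cv2.resize(i,None,fx=2.1,fy=2.1,interpolation=cv2.INTER_CUBIC)
cv2.imwrite("pics/c.png",cv2.hconcat([f(c),f(e)]));s=bot.state();print(s["tool_pos"],s["ee_rot"])
```

```text
[0.61682618 0.18207204 0.13204744] [-4.37873876e-02  9.99040831e-01  2.82118132e-04  4.61300689e-05]
```

View pics/c.png

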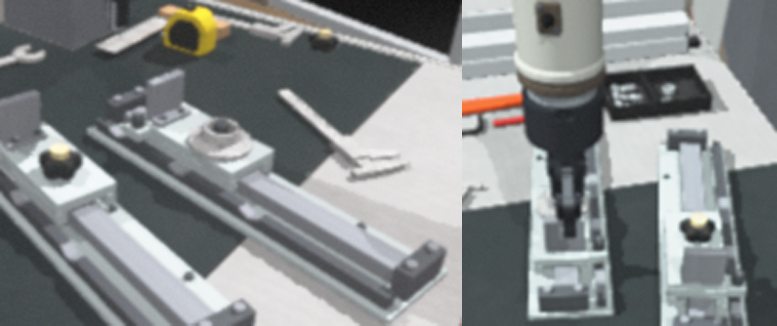

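The gripper is lined up behind the flange's plate: its tip is at about (570,235) in the right half, over the plate at (563,240). Next I descend.

>>> step_arm(motion=[[-0.004,0,0.036,0,0,0,-1],[0,0,0.036,0,0,0,-1],[0,-0.01,0,0,0,0,-1],[0,0,0,0,0,0,-1]])

```text
clock: 2.95
tool_pos: [0.6237, 0.1704, 0.0618]
ee_rot: [-0.043, 0.999, -0.0, 0.002]
ft_force: [-0.4, -0.7, 0.9]
opening: -0.0003
grip_force: 0.0
```

>>> step_arm(motion=[[0,-0.012,0,0,0,0,-1],[0,-0.012,0,0,0,0,-1],[0,-0.006,0,0,0,0,-1],[0,0,0,0,0,0,-1]])

```text
clock: 3.45
tool_pos: [0.6246, 0.1403, 0.0594]
ee_rot: [-0.043, 0.999, -0.0, 0.0]
ft_force: [0.6, 0.5, 0.9]
opening: -0.0001
grip_force: 0.0
```

>>> step_arm(motion=[[0,-0.006,0,0,0,0,-1],[0,0,0,0,0,0,-1]])

```text
clock: 3.7
tool_pos: [0.6249, 0.1351, 0.0591]
ee_rot: [-0.044, 0.999, -0.0, -0.0]
ft_force: [-0.6, -0.4, 0.6]
opening: 0.0
grip_force: 0.0
```

>>> step_arm(motion=[[0,-0.006,0,0,0,0,-1],[0,-0.006,0,0,0,0,-1]])

```text
clock: 3.95
tool_pos: [0.6259, 0.124, 0.0592]
ee_rot: [-0.044, 0.999, 0.0, -0.0]
ft_force: [0.0, 4.6, -0.7]
opening: -0.0002
grip_force: 2.2
```

>>> step_arm(motion=[[0,-0.006,0,0,0,0,-1],[0,-0.006,0,0,0,0,-1]])

```text
clock: 4.2
tool_pos: [0.6265, 0.1152, 0.0593]
ee_rot: [-0.045, 0.999, 0.002, 0.0]
ft_force: [-1.4, 8.0, -1.9]
opening: 0.0001
grip_force: 3.7
```

>>> step_arm(motion=[[0,-0.006,0,0,0,0,-1],[0,-0.006,0,0,0,0,-1],[0,-0.006,0,0,0,0,-1],[0,-0.006,0,0,0,0,-1]])

```text
clock: 4.7
tool_pos: [0.6282, 0.0916, 0.0593]
ee_rot: [-0.045, 0.999, 0.002, -0.0]
ft_force: [-2.4, 6.7, -0.7]
opening: 0.0001
grip_force: 3.8
```

>>> step_arm(motion=[[0,-0.006,0,0,0,0,-1],[0,-0.006,0,0,0,0,-1],[0,0,0,0,0,0,-1]])

```text
clock: 5.08
tool_pos: [0.6295, 0.0765, 0.0592]
ee_rot: [-0.044, 0.999, 0.0, -0.001]
ft_force: [-1.5, 1.7, 1.1]
opening: -0.0003
grip_force: 1.2
```

Run:
```python
from plant import bot, viewer
import cv2
a=viewer.capture("scene")["pixels"][175:305,255:440,::-1]
cv2.imwrite("pics/d.png",cv2.resize(a,None,fx=4.3,fy=4.3,interpolation=cv2.INTER_CUBIC))
s=bot.state();print(s["tool_pos"],s["ft_force"])
```

```text
[0.62949055 0.0762295  0.05913683] [-1.77328024  3.15166684  0.19852841]
```

View pics/d.png

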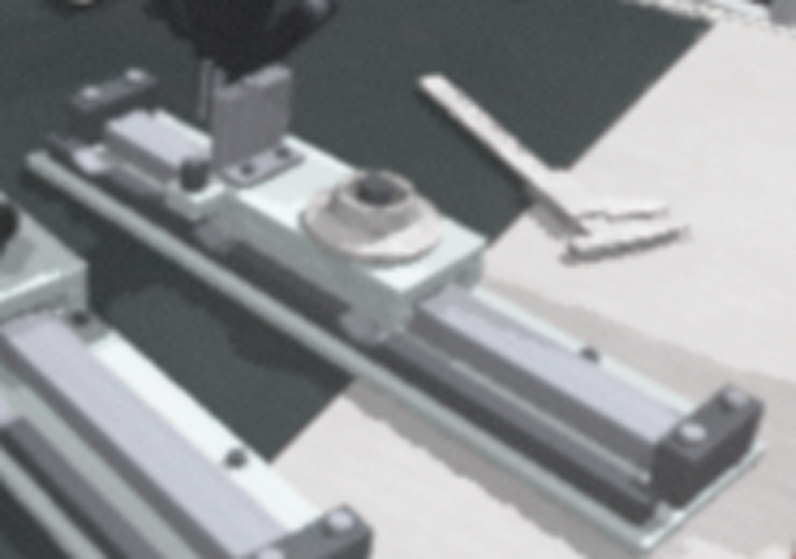

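The carrier is sliding. The top right corner of the plate went from (226,38) to (291,68), and the knob's carrier stands still.

Run:
```python
from h import *
p=onz("scene",(291,68),.092);print(p, p-onz("scene",(226,38),.092))
c=np.array([.6250,.1015]);print(onz("scene",(216,98),.092))
```

```text
[0.65804832 0.05454401 0.092     ] [ 0.00472214 -0.04746818  0.        ]
[0.60218134 0.0519889  0.092     ]
```

>>> step_arm(motion=[[0,-0.004,0,0,0,0,-1],[0,-0.004,0,0,0,0,-1],[0,0,0,0,0,0,-1]])

```text
clock: 5.5
tool_pos: [0.6304, 0.068, 0.0591]
ee_rot: [-0.044, 0.999, 0.0, -0.0]
ft_force: [-1.8, 1.7, 1.1]
opening: -0.0
grip_force: 1.1
```

>>> step_arm(motion=[[0,-0.004,0,0,0,0,-1],[0,0,0,0,0,0,-1]])

```text
clock: 5.75
tool_pos: [0.6318, 0.062, 0.0593]
ee_rot: [-0.043, 0.999, -0.001, 0.0]
ft_force: [0.6, -0.2, 0.4]
opening: 0.0005
grip_force: 0.0
```

>>> step_arm(motion=[[0,-0.003,0,0,0,0,-1],[0,0,0,0,0,0,-1]])

```text
clock: 6.0
tool_pos: [0.632, 0.0596, 0.0594]
ee_rot: [-0.043, 0.999, -0.0, 0.0]
ft_force: [0.5, 0.5, 0.2]
opening: -0.0004
grip_force: 0.0
```

The contact force dropped to zero near the expected capture point, so the detent has taken the carrier. I'll back off, rise, and check.

>>> step_arm(motion=[[0,0.03,0,0,0,0,-1],[0,0.04,0,0,0,0,-1],[0,0,-0.05,0,0,0,-1],[0,0.03,-0.05,0,0,0,-1],[0,0,0,0,0,0,-1]])

```text
clock: 6.62
tool_pos: [0.6257, 0.1651, 0.1649]
ee_rot: [-0.046, 0.999, 0.002, 0.005]
ft_force: [-0.8, 0.2, -0.4]
opening: -0.0
grip_force: 0.0
```

Run:
```python
from plant import bot, viewer
import cv2
a=viewer.capture("scene")["pixels"][175:305,255:440,::-1]
cv2.imwrite("pics/e.png",cv2.resize(a,None,fx=4.3,fy=4.3,interpolation=cv2.INTER_CUBIC))
s=bot.state();print(s["tool_pos"],s["ft_force"])
```

```text
[0.62431172 0.16237196 0.16213411] [ 0.64208875 -0.95021703 -0.60367595]
```

View pics/e.png

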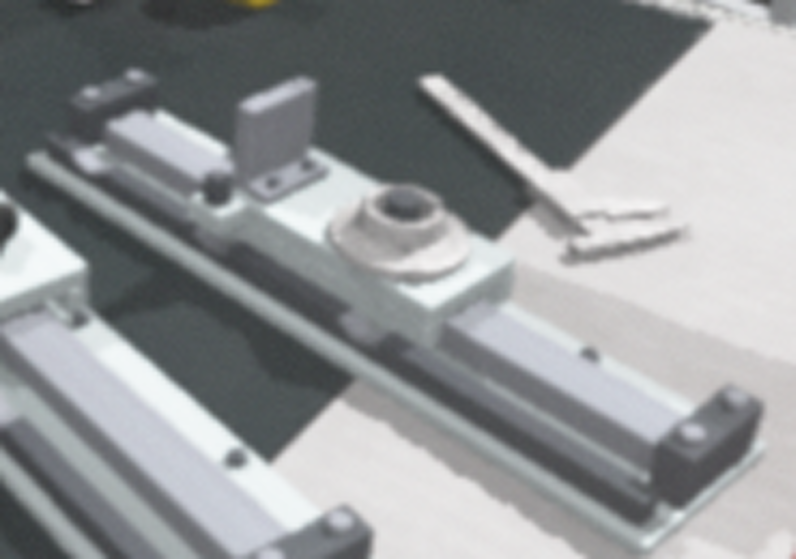

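The detent housing, at (217,190), now sits right over the middle notch at (213,237). The top right corner of the plate is at (317,83). I'll check the number and hand in if it fits.

Run:
```python
from h import *
from plant import bot
y=onz("scene",(317,83),.092)[1]+.005-.002;print("plate y",y,"station .036")
if abs(y-.036)<.008: print(bot.hand_in())
```

```text
plate y 0.03708957665917922 station .036
the job is handed in; nothing more can be done
None
```

The flange's carrier clicked into the middle station: its plate measured about 1 mm from my estimate of the station. The arm was backed clear, the knob's carrier was not touched, and the job is handed in at about 7 s; the verdict itself was not shown.

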